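Erect the folding transport tray and load two sample jars

TASK

Fold up the three blue hinged walls of the transport tray until each stands upright, then lift the two sample jars out of the sloping rack and set them gently, upright and without letting them drop, on the two blue round marks on the tray floor, one jar centred on each mark (either jar on either mark). Keep the walls up, do not tip the jars over, and leave the wash bottle, the weighing boat and the petri dish where they are.

Things in the scene. Friction and masses are not known exactly. Their poses are not given: they have to be found in the camera images.
- tray: Folding transport tray fixed to the bench. Origin: centre of the underside of its white floor plate, which is 108 (x) by 134 (y) by 6 mm thick. A white fixed wall, 55 mm tall, 4 mm thick and 140 mm wide, stands on its +x side (from x = +54 to +58 mm). Its three other sides have blue hinged walls. z is up, y to its left.
- wall_left (a joint): Blue hinged wall on the tray's +y side, 108 mm wide (along tray x), 50 mm from hinge to free edge, 4 mm thick. Hinge line along tray x at y = +69 mm, z = 5 mm in the tray frame. 0 = lying flat outwards, 1.571 = upright (stop). Starts partly open, 0.5 to 0.85; a light stiff hinge that stays where it is left.
- wall_right (a joint): As wall_left, on the tray's -y side: hinge line along tray x at y = -69 mm, z = 5 mm. 0 = flat outwards, 1.571 = upright (stop).
- wall_near (a joint): As wall_left, on the tray's -x side, 128 mm wide (along tray y), 50 mm from hinge to free edge: hinge line along tray y at x = -55 mm, z = 5 mm. 0 = flat outwards, 1.571 = upright (stop).
- wall_left_edge (a point): Middle of the free edge of wall_left, at half its thickness, 50 mm from its hinge.
- wall_right_edge (a point): Middle of the free edge of wall_right, likewise.
- wall_near_edge (a point): Middle of the free edge of wall_near, likewise.
- spot_left (a point): Centre of the left blue round mark (36 mm across) on the tray floor, on the floor's surface (6 mm above the bench; tray x = 0, y = +32 mm).
- spot_right (a point): Centre of the right blue round mark (36 mm across), tray x = 0, y = -32 mm, 6 mm above the bench.
- rack: Fixed jar rack, foot 120 by 150 mm (x = -75 to +45, y = +-75 mm), origin on the bench. Pockets at y = +40 and -40 mm hold the jars leaning 30 degrees (0.524 rad), tops towards rack -x (the robot). Measured along a jar from its foot, a back plate under it (-x side) rises 43 mm and blocks on both sides (2 mm clear) rise 24 mm; above that the jar is free all round.
- jar_a: Closed amber sample jar with white cap, a cylinder 34 mm across and 90 mm tall (cap: the top 20 mm), about 0.11 kg. Origin: centre of its underside; z runs up its axis. Starts leaning in the rack's +y pocket; foot centre 30 mm above the bench.
- jar_b: The same kind of jar, starting in the rack's -y pocket.
- wash_bottle: Bystander: white wash bottle, 60 mm across, 165 mm tall with bent spout (reaches 53 mm towards its +x). Origin: centre of its underside.
- weigh_boat: Bystander: white open weighing boat 50 (x) by 70 (y) by 20 mm tall. Origin: centre of its underside.
- dish: Bystander: closed petri dish, clear lid over a red base, 60 mm across, 14 mm tall. Origin: centre of its underside.
Not all that is in view belongs to the job. Leave any purple look-alike of the jar_a alone.

How it is judged (in metres and radians):
On the way, in this order (a step that is already met when the one before it is completed fails the run):
1. all three blue walls stand upright (within about 8 degrees), before either jar is in the tray (value of joint each of wall_left, wall_right, wall_near above 1.43 rad), for 0.2 s.
2. one jar stands released on a blue mark, the walls still up (all of step 1 and ((horizontal distance between jar_a and spot_left below 0.012 m and z of jar_a in the frame of spot_left between -0.005 and 0.006 m and angle between jar_a's own z axis and vertical below 0.1 rad and contact force between the fingers and jar_a below 0.3 N and linear speed of jar_a below 0.03 m/s) or (horizontal distance between jar_a and spot_right below 0.012 m and z of jar_a in the frame of spot_right between -0.005 and 0.006 m and angle between jar_a's own z axis and vertical below 0.1 rad and contact force between the fingers and jar_a below 0.3 N and linear speed of jar_a below 0.03 m/s) or (horizontal distance between jar_b and spot_left below 0.012 m and z of jar_b in the frame of spot_left between -0.005 and 0.006 m and angle between jar_b's own z axis and vertical below 0.1 rad and contact force between the fingers and jar_b below 0.3 N and linear speed of jar_b below 0.03 m/s) or (horizontal distance between jar_b and spot_right below 0.012 m and z of jar_b in the frame of spot_right between -0.005 and 0.006 m and angle between jar_b's own z axis and vertical below 0.1 rad and contact force between the fingers and jar_b below 0.3 N and linear speed of jar_b below 0.03 m/s))), for 0.2 s.
At the end, for the whole second after the job is handed in: All three blue walls upright (joints above 1.43 rad) and one jar standing on each blue mark: its centre within 12 mm of the mark's, foot on the floor (height within -5 to +6 mm), within 0.1 rad of vertical, released and at rest (all of step 1 and ((horizontal distance between jar_a and spot_left below 0.012 m and z of jar_a in the frame of spot_left between -0.005 and 0.006 m and angle between each of jar_a, jar_b's own z axis and vertical below 0.1 rad and contact force between the fingers and jar_a below 0.3 N and linear speed of each of jar_a, jar_b below 0.03 m/s and horizontal distance between jar_b and spot_right below 0.012 m and z of jar_b in the frame of spot_right between -0.005 and 0.006 m and contact force between the fingers and jar_b below 0.3 N) or (horizontal distance between jar_a and spot_right below 0.012 m and z of jar_a in the frame of spot_right between -0.005 and 0.006 m and angle between each of jar_a, jar_b's own z axis and vertical below 0.1 rad and contact force between the fingers and jar_a below 0.3 N and linear speed of each of jar_a, jar_b below 0.03 m/s and horizontal distance between jar_b and spot_left below 0.012 m and z of jar_b in the frame of spot_left between -0.005 and 0.006 m and contact force between the fingers and jar_b below 0.3 N))); the robot touches nothing.
It fails at once if a jar is let fall (faster than 0.5 m/s while not held) ((linear speed of jar_a above 0.5 m/s and contact force between the fingers and jar_a below 0.05 N) or (linear speed of jar_b above 0.5 m/s and contact force between the fingers and jar_b below 0.05 N)).
It fails at once if a jar is tipped over by more than 1.2 rad (about 70 degrees) (angle between any of jar_a, jar_b's own z axis and vertical above 1.2 rad).
It fails at once if the wash bottle, weighing boat or petri dish is shifted by more than 30 mm or tipped ((distance of wash_bottle from where it was at the start of the episode above 0.03 m or angle between wash_bottle's own z axis and vertical above 0.5 rad) or (distance of weigh_boat from where it was at the start of the episode above 0.03 m or angle between weigh_boat's own z axis and vertical above 0.5 rad) or (distance of dish from where it was at the start of the episode above 0.03 m or angle between dish's own z axis and vertical above 0.5 rad)).
It also fails if it takes over 72 s, if anything falls off the work surface, if the arm or the gripper's body presses on something with over 40 N, if the wrist force passes 120 N, or if a joint passes its speed limit or range.

ROBOT

A 6-joint arm with a two-finger parallel gripper is mounted at the origin on the work surface. World frame = base frame: x ahead of the robot, y to its left, z up, the work surface at z = 0. Lengths are in mm, angles in rad, forces in N, time in s.
With the tool pointing down it reaches from about 350 to 875 mm from the base axis. Payload 4.2 kg.
Tool frame: the origin (TCP) lies on the mounting face of the last link; the fingertips stand 173 mm ahead of it and the grasp point (between the pads) lies 155 mm ahead of it; z points along the fingers, y is the line along which they close (so a half turn about z gives the same grasp; the last joint's range is limited). The gripper opens to 85 mm and grips with 20 to 120 N. Pads are 22 mm wide; open, the fingers measure 114 mm over their backs; the gripper's body (76 mm by 85 mm) begins 54 mm behind the grasp point. The pads swing forward as they close: fully open they stand 13 mm farther back than shut.
Start: joints at [-1.007, 0.385, 0.008, 0, -1.194, -0.259], TCP at [187.58, -596.166, 404.712] pointing down, gripper open.
Joint ranges: [-3.14, 3.14], [-1.21, 2.06], [-1.07, 1.41], [-3.16, 2.05], [-2.99, -0.16], [-3.1, 3.1]. Speed limits (rad/s): [2.79, 2.79, 3.14, 3.14, 3.14, 3.14].

INTERFACE

Orientations are given as a unit quaternion [x, y, z, w].
In Python, from bench import arm gives the robot as it stands. The module is installed in compiled form; this text tells all that it offers.
- The arm moves only by the tool move_arm, never from a script. Its arguments are lists of equal length, an entry for each row: "fingers": the finger opening in mm, from 0 to 85.4; "travel": the shift along the tool's x, y, z in mm, a list of three; "dr": the turn, a rotation vector about the tool's x, y, z in rad, a list of three. A call has 1 to 10 rows; each row is the pose to reach, as a shift and turn from the pose commanded when the call began, along the tool's axes at that moment; what a row does not reach only later rows make up. A row lasts 1/10 s, in which the tool goes at most 50 mm and 8.59 degrees, less where a joint would pass 70% of its speed; a pose out of reach is approached as far as the arm can. A call with a gripper value outside its range is refused whole. The fingers move at their own pace and stop on an object; the grip force is fixed at half the most. Time passes only in rows, so rows that repeat a pose let the fingers close. It gives the time, the measured TCP pose, the force, the opening and the grip force at its end, in the units of the state.
- arm.read_state(): the state, without advancing time (a new reading comes with each control period).
- arm.get_image(name): name is "scene" or "top" or "wrist"; returns the picture (420x560x3 uint8, red, green, blue); there is no depth.
- arm.camera_model(name): a dict with "intrinsics" (3x3 intrinsics, pixels), "pose" (4x4, takes a point from camera to world coordinates). Camera axes: x right, y up, looking along -z (the intrinsics and any distortion apply to the point x, -y, -z); pixel columns grow to the right and rows downward; lengths in mm; the calibration is good to about 2 mm. A picture is of the moment at which its call begins: read the wrist's pose just before it. camera_model takes no time and is no camera call; for the wrist camera it gives the pose at the moment of the call.
- arm.job_done(): hands the job in; it is judged then, once.
The state is a dict: "clock": time; "joints": joint angles; "joint_vel": joint speeds; "joint_efforts": joint torques, N m; "position": TCP position; "ee_rot": TCP orientation; "contact_force": force on the tool from outside, world axes, zero at the start; "wrist_torque": the same for the moment, N m; "gripper_width": finger opening in mm; "grasp_force": force on a finger pad.
Only numpy, scipy, OpenCV 4.12 (cv2) and the standard library are available. Lean on these libraries where they do the work, as an engineer would, in place of code of your own. Each camera call takes 0.05 s, during which the arm holds its last target. There are 200 camera calls.

## Working session

There is one attempt and no reset: what is moved stays moved. The work goes in short steps, Python scripts to look and compute and a tool call to move; the robot and the scene stay as the last step left them, time stands still between calls to the robot, and variables do not carry over. Pictures are saved under pics/ and viewed, at most 10 in all, crops included, and the job is handed in when it is done.

Besides the shell and the picture viewer there is one more tool, called after "Call:" as a command line: name --argument value ..., lists and objects as JSON in quotes. move_arm: Moves the arm, as the interface text tells. Its arguments: {"type":"object","properties":{"fingers":{"type":"array","items":{"type":"number"}},"travel":{"type":"array","items":{"type":"array","items":{"type":"number"}}},"dr":{"type":"array","items":{"type":"array","items":{"type":"number"}}}},"required":["fingers","travel","dr"]}

```bash
mkdir -p pics
python3 - <<'E'
from bench import arm
import cv2,numpy as np
s=arm.read_state(); print({k:np.round(v,3).tolist() for k,v in s.items()})
for n in ["scene","top"]:
    im=arm.get_image(n); cv2.imwrite(f"pics/{n}0.png",im[:,:,::-1])
    m=arm.camera_model(n); print(n,np.round(m["intrinsics"],1).tolist(),np.round(m["pose"],3).tolist(),[k for k in m])
E
```

```text
{'clock': 0.0, 'joints': [-1.007, 0.386, 0.007, -0.001, -1.194, -0.259], 'joint_vel': [0.001, -0.002, -0.001, 0.0, -0.002, 0.001], 'joint_efforts': [0.0, -39.229, 18.84, 4.186, -0.005, -0.0], 'position': [187.526, -595.975, 403.636], 'ee_rot': [-0.152, 0.988, 0.001, -0.0], 'contact_force': [-0.562, 0.152, 0.062], 'wrist_torque': [0.008, -0.023, 0.027], 'grasp_force': 0.0, 'gripper_width': 85.605}
scene [[397.5, 0.0, 277.4], [0.0, 397.5, 207.9], [0.0, 0.0, 1.0]] [[0.048, -0.564, 0.825, 1321.482], [0.999, 0.027, -0.039, -38.156], [-0.0, 0.826, 0.564, 571.89], [0.0, 0.0, 0.0, 1.0]] ['intrinsics', 'pose']
top [[408.8, 0.0, 275.8], [0.0, 408.8, 205.8], [0.0, 0.0, 1.0]] [[-0.013, 0.987, -0.161, 448.056], [-1.0, -0.012, 0.008, -6.04], [0.006, 0.161, 0.987, 1003.911], [0.0, 0.0, 0.0, 1.0]] ['intrinsics', 'pose']
```

View pics/top0.png

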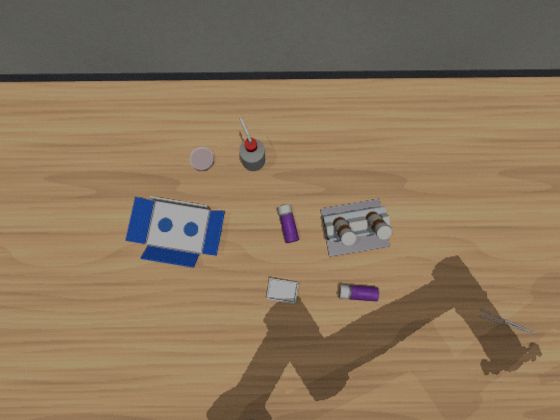

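View pics/scene0.png

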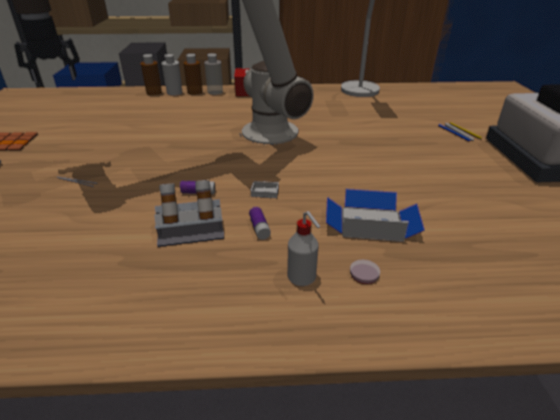

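The top view shows the tray at about (180,228), with blue marks near (165,225) and (191,229). The rack is at (357,228) with caps near (347,238) and (383,231). The boat is at (283,290), the dish at (202,159), the wash bottle at (252,155), and purple decoys at (288,223) and (358,293). The scene view agrees.

```bash
cat > h.py <<'E'
from bench import arm
import cv2,numpy as np
from scipy.spatial.transform import Rotation as R
def ray(m,uv):
    K=m["intrinsics"];P=m["pose"]
    d=np.linalg.inv(K)@[uv[0],uv[1],1]; d=P[:3,:3]@[d[0],-d[1],-d[2]]
    return P[:3,3],d/np.linalg.norm(d)
def onz(m,uv,z):
    o,d=ray(m,uv); return o+d*(z-o[2])/d[2]
def proj(m,p):
    P=m["pose"]; c=P[:3,:3].T@(np.asarray(p)-P[:3,3]); q=m["intrinsics"]@[c[0],-c[1],-c[2]]; return q[:2]/q[2]
def comps(mask,amin=15):
    n,l,st,ce=cv2.connectedComponentsWithStats(mask.astype(np.uint8))
    return [(st[i],ce[i],l==i) for i in range(1,n) if st[i][4]>=amin]
E
python3 - <<'E'
from h import *
im=cv2.imread("pics/top0.png"); m=arm.camera_model("top")
hsv=cv2.cvtColor(im,cv2.COLOR_BGR2HSV); H,S,V=cv2.split(hsv)
blue=(H>100)&(H<122)&(S>130); blue[:100]=0
for st,c,l in comps(blue):
    b=cv2.boxPoints(cv2.minAreaRect(np.argwhere(l)[:,::-1].astype(np.float32)))
    print("blue",st.tolist(),c.round(1),onz(m,c,6).round(1),[onz(m,q,6).round(0)[:2].tolist() for q in b])
for name,mk in [("white",(S<40)&(V>120)),("grey",(S<50)&(V>70)&(V<=170)),("purple",(H>128)&(H<155)&(S>100))]:
    mk[:100]=0
    for st,c,l in comps(mk,40):
        b=cv2.boxPoints(cv2.minAreaRect(np.argwhere(l)[:,::-1].astype(np.float32)))
        print(name,st.tolist(),c.round(1),onz(m,c,0).round(1)[:2],b.round(0).tolist())
cv2.imwrite("pics/crop0.png",np.hstack([cv2.resize(im[180:280,110:240],(520,400),interpolation=2)[:, :400],cv2.resize(im[190:265,310:400],(400,400),interpolation=2)]))
E
```

```text
blue [126, 198, 28, 46, 827] [139.5 220.3] [578.5 320.2   6. ] [[531.0, 352.0], [638.0, 334.0], [627.0, 288.0], [521.0, 307.0]]
blue [203, 211, 22, 44, 613] [213.3 232.3] [546.5 139.1   6. ] [[497.0, 165.0], [605.0, 146.0], [598.0, 112.0], [490.0, 132.0]]
blue [159, 218, 13, 14, 140] [165.  224.7] [566.8 257.6   6. ] [[583.0, 273.0], [583.0, 243.0], [551.0, 242.0], [551.0, 272.0]]
blue [184, 223, 14, 13, 139] [190.7 228.9] [555.6 194.5   6. ] [[570.0, 211.0], [570.0, 179.0], [540.0, 179.0], [541.0, 210.0]]
blue [141, 246, 58, 21, 716] [169.7 256.2] [489.8 243.8   6. ] [[486.0, 313.0], [518.0, 309.0], [494.0, 175.0], [462.0, 180.0]]
white [240, 118, 11, 24, 59] [245.1 129. ] [812.   61.5] [[239.0, 118.0], [242.0, 117.0], [251.0, 140.0], [249.0, 141.0]]
white [190, 147, 24, 23, 421] [201.2 158.2] [735.8 172.7] [[186.0, 158.0], [202.0, 142.0], [217.0, 158.0], [201.0, 174.0]]
white [241, 150, 23, 12, 164] [252.1 155.9] [740.4  43.7] [[241.0, 152.0], [263.0, 149.0], [264.0, 160.0], [242.0, 162.0]]
white [149, 196, 58, 11, 86] [177.4 200.9] [626.7 230. ] [[149.0, 197.0], [149.0, 195.0], [2
[... 1676 characters left out ...]
] [601.5 -35.6] [[277.0, 206.0], [290.0, 203.0], [292.0, 213.0], [279.0, 216.0]]
grey [266, 278, 33, 26, 649] [282.  290.3] [405.1 -26.8] [[266.0, 299.0], [269.0, 277.0], [299.0, 282.0], [295.0, 304.0]]
grey [340, 284, 11, 15, 149] [344.8 291.5] [ 400.3 -178.1] [[340.0, 284.0], [350.0, 284.0], [350.0, 298.0], [340.0, 298.0]]
grey [479, 309, 55, 24, 168] [506.  322.1] [ 323.5 -560.4] [[478.0, 316.0], [481.0, 309.0], [533.0, 331.0], [530.0, 338.0]]
purple [280, 214, 19, 29, 355] [288.9 227.9] [555.6 -46.2] [[279.0, 216.0], [292.0, 213.0], [298.0, 240.0], [286.0, 243.0]]
purple [351, 286, 28, 15, 372] [364.3 292.9] [ 396.3 -225.1] [[351.0, 286.0], [378.0, 286.0], [378.0, 300.0], [351.0, 300.0]]
```

View pics/crop0.png

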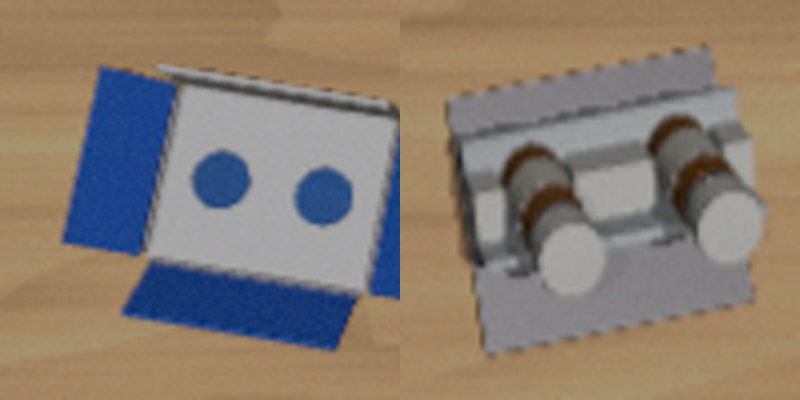

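The close-up confirms the marks. They measure 64.1 mm apart against a nominal 64, so the tray centre is about (561,226) with yaw -0.176. The caps are at about (348.7,238.4) and (384.3,232.4) px. I'll start with the walls.

```bash
cat >> h.py <<'E'
TR=np.array([561.2,226.05]); TY=-0.1756
def tray(x,y): c,s=np.cos(TY),np.sin(TY); return TR+[c*x-s*y,s*x+c*y]
def down(psi): c,s=np.cos(psi),np.sin(psi); return np.array([[-c,-s,0],[-s,c,0],[0,0,-1.]])
def plan(wps):
    "wps: (TCP position, R); prints shift and turn in current tool axes"
    s=arm.read_state(); p=np.array(s["position"]); Q=R.from_quat(s["ee_rot"])
    for q,M in wps:
        t=Q.inv().apply(np.array(q)-p); r=(Q.inv()*R.from_matrix(M)).as_rotvec()
        print(t.round(1).tolist(),r.round(3).tolist(),"dist",round(float(np.linalg.norm(t))))
E
python3 - <<'E'
from h import *
D=down(TY)
plan([((450,-250,420),D),((*tray(-0,-150),330),D),((*tray(0,-142),187),D)])
m=arm.camera_model("top")
a,b=onz(m,(348.7,238.4),108),onz(m,(384.3,232.4),108); print(a,b,np.linalg.norm(a-b))
E
```

```text
[-354.2, 251.4, -15.8] [0.002, -0.001, 0.48] dist 435
[-533.7, 538.9, 74.7] [0.002, -0.001, 0.48] dist 762
[-537.4, 545.8, 217.8] [0.002, -0.001, 0.48] dist 796
[ 519.35052324 -172.79576581  108.        ] [ 531.5585738  -251.79012828  108.        ] 79.93213246092101
```

Call:
move_arm --fingers '[0,0,0,0,0,0,0,0,0,0]' --travel '[[-36,25,-2],[-71,50,-3],[-106,75,-5],[-142,100,-6],[-177,126,-8],[-212,151,-10],[-248,176,-11],[-283,201,-13],[-319,226,-14],[-354,251,-16]]' --dr '[[0,0,0.05],[0,0,0.1],[0,0,0.15],[0,0,0.2],[0,0,0.25],[0,0,0.3],[0,0,0.35],[0,0,0.4],[0,0,0.44],[0,0,0.48]]'

```text
clock: 1.1
position: [450.6, -248.8, 420.4]
ee_rot: [0.088, 0.996, 0.0, -0.0]
contact_force: [1.2, -0.4, 0.0]
gripper_width: -0.4
grasp_force: 0.0
```

Run:
```python
from h import *
D=down(TY)
print(arm.read_state()["joints"])
plan([((*tray(-0,-150),330),D),((*tray(0,-142),187),D),((*tray(0,-86),187),D)])
```

```text
[-1.88882973e-01  1.84875315e-01 -2.32785944e-01 -2.45540218e-04
 -1.15380942e+00 -1.55858805e+00]
[-25.6, 336.9, 90.5] [0.0, -0.001, -0.001] dist 350
[-25.7, 344.8, 233.5] [0.0, -0.001, -0.001] dist 417
[-25.6, 400.8, 233.5] [0.0, -0.001, -0.001] dist 465
```

Call:
move_arm --fingers '[0,0,0,0,0,0,0,0,0,0]' --travel '[[-4,45,12],[-8,90,24],[-12,135,36],[-15,180,48],[-18,225,60],[-21,270,72],[-24,305,82],[-26,330,90],[-26,337,120],[-26,343,150]]' --dr '[[0,0,0],[0,0,0],[0,0,0],[0,0,0],[0,0,0],[0,0,0],[0,0,0],[0,0,0],[0,0,0],[0,0,0]]'

```text
clock: 2.1
position: [535.4, 83.9, 270.1]
ee_rot: [0.087, 0.996, 0.0, 0.001]
contact_force: [-0.1, -0.6, -0.2]
gripper_width: 0.1
grasp_force: 0.0
```

Call:
move_arm --fingers '[0,0,0,0,0,0,0,0,0,0]' --travel '[[0,0,30],[0,0,60],[0,0,83],[0,0,83],[0,7,83],[0,14,83],[0,22,83],[0,30,83],[0,37,83],[0,44,83]]' --dr '[[0,0,0],[0,0,0],[0,0,0],[0,0,0],[0,0,0],[0,0,0],[0,0,0],[0,0,0],[0,0,0],[0,0,0]]'

```text
clock: 3.1
position: [542.9, 118.4, 194.2]
ee_rot: [0.087, 0.996, -0.007, -0.003]
contact_force: [-0.6, 1.9, 0.8]
gripper_width: -0.1
grasp_force: 1.6
```

Run:
```python
from h import *
D=down(TY)
plan([((*tray(0,-85),187),D)])
im=arm.get_image("wrist"); cv2.imwrite("pics/w1.png",im[:,:,::-1])
```

```text
[0.8, 24.3, 6.9] [-0.015, -0.004, 0.001] dist 25
```

View pics/w1.png

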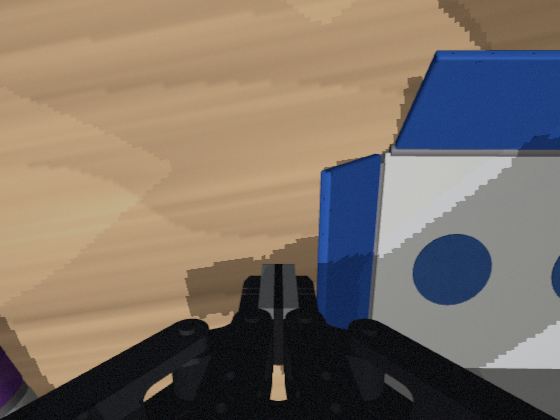

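The wrist view shows the fingers just outside the right wall. The wall's free edge is at about column 320, and the fingers end at about (278,290). I'll check whether the arm is lagging.

Run:
```python
from h import *
D=down(TY)
s=arm.read_state(); print(s["clock"],s["position"],s["contact_force"],s["joint_vel"])
plan([((*tray(0,-85),187),D)])
```

```text
3.15 [543.67397145 122.58085932 192.32338806] [0.63616904 0.59434607 0.27261334] [ 0.05683028  0.0501111   0.02214003 -0.11928288  0.17318516  0.01914388]
[0.9, 20.0, 5.3] [-0.002, 0.003, -0.002] dist 21
```

Call:
move_arm --fingers '[0,0,0,0,0,0,0,0,0,0]' --travel '[[0,2,0],[0,4,0],[0,6,0],[0,8,0],[0,10,0],[0,12,0],[0,14,0],[0,15,0],[0,15,0],[0,15,0]]' --dr '[[0,0,0],[0,0,0],[0,0,0],[0,0,0],[0,0,0],[0,0,0],[0,0,0],[0,0,0],[0,0,0],[0,0,0]]'

```text
clock: 4.15
position: [546.3, 142.4, 190.2]
ee_rot: [0.086, 0.996, 0.001, 0.002]
contact_force: [-3.6, -0.8, 15.7]
gripper_width: -0.1
grasp_force: 7.5
```

Run:
```python
from h import *
D=down(TY)
plan([((*tray(0,-85),187),D)])
im=arm.get_image("wrist"); cv2.imwrite("pics/w2.png",im[:,:,::-1])
```

```text
[-0.0, -0.1, 3.2] [0.001, 0.003, 0.003] dist 3
```

View pics/w2.png

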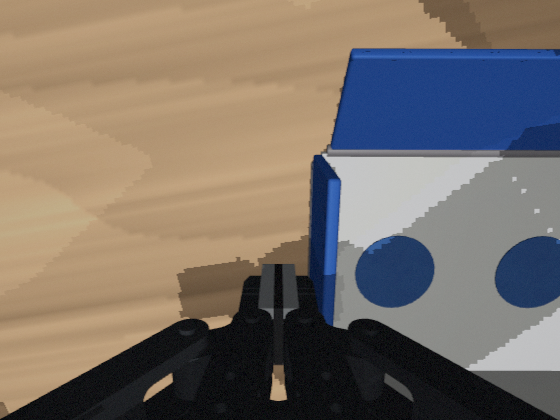

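The right wall now looks almost upright: its outer face spans columns 313 to 328 and its top edge 328 to 340. I'll raise the fingers a bit, to take off the vertical wedge force, and push slightly further.

Call:
move_arm --fingers '[0,0,0,0,0,0,0,0]' --travel '[[0,-1,-5],[0,-1,-10],[0,-1,-15],[0,0,-15],[0,1,-15],[0,2,-15],[0,2,-15],[0,2,-15]]' --dr '[[0,0,0],[0,0,0],[0,0,0],[0,0,0],[0,0,0],[0,0,0],[0,0,0],[0,0,0]]'

```text
clock: 5.0
position: [545.9, 142.8, 202.5]
ee_rot: [0.088, 0.996, -0.0, -0.0]
contact_force: [-0.6, -0.2, 0.4]
gripper_width: 0.3
grasp_force: 0.0
```

Run:
```python
from h import *
D=down(TY)
plan([((*tray(0,-85),187),D)])
im=arm.get_image("wrist"); cv2.imwrite("pics/w3.png",im[:,:,::-1])
m=arm.camera_model("wrist")
for th in (1.3,1.43,1.57):
  print(th,[np.round(proj(m,[*tray(x,-69-50*np.cos(th)+d),5+50*np.sin(th)]),0).tolist() for x in(-54,) for d in (-2,2)])
hsv=cv2.cvtColor(cv2.imread("pics/w3.png"),cv2.COLOR_BGR2HSV)
for r in (200,215,230): print(r,[(c,hsv[r,c].tolist()) for c in range(296,350,4)])
```

```text
[-0.5, -0.3, 15.5] [-0.0, -0.0, 0.0] dist 15
1.3 [[279.0, 170.0], [292.0, 170.0]]
1.43 [[299.0, 171.0], [312.0, 171.0]]
1.57 [[321.0, 171.0], [334.0, 171.0]]
200 [(296, [16, 89, 180]), (300, [16, 89, 180]), (304, [16, 90, 181]), (308, [111, 21, 87]), (312, [109, 193, 70]), (316, [108, 210, 68]), (320, [110, 188, 76]), (324, [109, 171, 179]), (328, [109, 180, 174]), (332, [112, 93, 143]), (336, [60, 1, 196]), (340, [60, 1, 194]), (344, [90, 1, 194]), (348, [60, 1, 195])]
215 [(296, [16, 92, 172]), (300, [15, 90, 173]), (304, [16, 93, 172]), (308, [114, 48, 85]), (312, [110, 185, 73]), (316, [109, 188, 69]), (320, [110, 189, 97]), (324, [109, 171, 180]), (328, [109, 177, 173]), (332, [113, 19, 173]), (336, [60, 1, 196]), (340, [30, 3, 195]), (344, [60, 1, 195]), (348, [45, 3, 195])]
230 [(296, [16, 88, 186]), (300, [15, 88, 185]), (304, [15, 88, 185]), (308, [113, 76, 81]), (312, [112, 196, 69]), (316, [111, 183, 71]), (320, [110, 190, 125]), (324, [109, 176, 177]), (328, [109, 183, 173]), (332, [100, 4, 182]), (336, [30, 3, 195]), (340, [0, 0, 194]), (344, [50, 4, 196]), (348, [30, 3, 194])]
```

Right wall upright: the top edge is at columns 321–332, as predicted for 1.57 rad. Next is the near wall.

Call:
move_arm --fingers '[0,0,0,0,0,0,0,0,0,0]' --travel '[[0,-20,-5],[25,-30,-5],[65,-30,-5],[105,-30,-5],[130,-10,-5],[130,30,-5],[130,65,-5],[130,85,0],[130,85,15],[130,85,15]]' --dr '[[0,0,0],[0,0,0],[0,0,0],[0,0,0],[0,0,0],[0,0,0],[0,0,0],[0,0,0],[0,0,0],[0,0,0]]'

```text
clock: 6.05
position: [432.1, 248.2, 186.0]
ee_rot: [0.088, 0.996, -0.002, -0.002]
contact_force: [-0.5, -1.0, 0.1]
gripper_width: -0.1
grasp_force: 0.0
```

Call:
move_arm --fingers '[0,0,0,0,0,0,0,0,0,0]' --travel '[[0,0,0],[-8,0,0],[-16,0,0],[-24,0,0],[-32,0,-3],[-40,0,-7],[-47,0,-11],[-53,0,-15],[-57,0,-15],[-60,0,-15]]' --dr '[[0,0,0],[0,0,0],[0,0,0],[0,0,0],[0,0,0],[0,0,0],[0,0,0],[0,0,0],[0,0,0],[0,0,0]]'

```text
clock: 7.05
position: [492.3, 238.7, 202.9]
ee_rot: [0.088, 0.996, 0.0, 0.0]
contact_force: [-1.1, 0.1, 0.2]
gripper_width: 0.1
grasp_force: 0.2
```

```bash
cat >> h.py <<'E'
def walls(tag):
    "top-view blue components, and where the upright walls' top centre lines should show"
    im=arm.get_image("top")[:,:,::-1].copy(); cv2.imwrite(f"pics/{tag}.png",im); m=arm.camera_model("top")
    H,S,V=cv2.split(cv2.cvtColor(im,cv2.COLOR_BGR2HSV)); b=(H>100)&(H<122)&(S>130); b[:100]=0
    for st,c,l in comps(b,8): print("blue",st.tolist(),c.round(1))
    for n,x,y in (("L",0,1),("R",0,-1),("N",-1,0)):
        for th in (1.2,1.43,1.57):
            r=50*np.cos(th); q=tray(x*(55+r),y*(69+r)); print(n,th,proj(m,[*q,5+50*np.sin(th)]).round(1))
E
python3 - <<'E'
from h import *
s=arm.read_state(); print(s["contact_force"])
plan([((*tray(-68,0),202),down(TY))])
walls("t4")
E
```

```text
[-1.05673305  0.12346419  0.20501915]
[-2.1, -0.4, 0.9] [0.001, 0.0, 0.0] dist 2
blue [130, 198, 24, 30, 490] [141.5 211.5]
blue [187, 208, 23, 46, 203] [202.6 232.5]
blue [159, 219, 13, 13, 138] [164.9 224.8]
blue [184, 223, 14, 13, 142] [190.5 228.9]
blue [171, 249, 15, 4, 20] [177.4 250.2]
L 1.2 [136.8 218.6]
L 1.43 [141.  219.2]
L 1.57 [143.9 219.7]
R 1.2 [209.9 230.7]
R 1.43 [205.1 229.8]
R 1.57 [202.1 229.3]
N 1.2 [166.9 255.7]
N 1.43 [167.6 250.9]
N 1.57 [168.1 247.9]
```

Call:
move_arm --fingers '[0,0,0,0,0]' --travel '[[-1,0,0],[-2,0,0],[-3,0,0],[-3,0,0],[-3,0,0]]' --dr '[[0,0,0],[0,0,0],[0,0,0],[0,0,0],[0,0,0]]'

```text
clock: 7.6
position: [494.8, 238.2, 202.6]
ee_rot: [0.087, 0.996, -0.0, -0.0]
contact_force: [0.0, -0.3, 0.1]
gripper_width: -0.1
grasp_force: 0.0
```

Run:
```python
from h import *
plan([((*tray(-68,0),202),down(TY))])
im=arm.get_image("wrist"); cv2.imwrite("pics/w5.png",im[:,:,::-1])
m=arm.camera_model("wrist")
for th in (1.3,1.43,1.5,1.57):
  r=50*np.cos(th);print(th,[np.round(proj(m,[*tray(-55-r+d,y),5+50*np.sin(th)]),0).tolist() for y in(-50,50) for d in (-2,2)])
hsv=cv2.cvtColor(cv2.imread("pics/w5.png"),cv2.COLOR_BGR2HSV)
for y in (-50,50):
  c=int(proj(m,[*tray(-55,y),55])[0]); b=[(r,*hsv[r,c].tolist()) for r in range(0,420,4) if 100<hsv[r,c,0]<122 and hsv[r,c,1]>130]; print(c,b)
```

```text
[0.5, -0.3, 0.6] [-0.0, -0.0, 0.001] dist 1
1.3 [[140.0, 307.0], [141.0, 317.0], [415.0, 307.0], [414.0, 317.0]]
1.43 [[141.0, 324.0], [142.0, 334.0], [414.0, 325.0], [413.0, 334.0]]
1.5 [[142.0, 333.0], [143.0, 342.0], [413.0, 333.0], [412.0, 343.0]]
1.57 [[142.0, 342.0], [144.0, 351.0], [412.0, 342.0], [411.0, 351.0]]
143 [(292, 111, 177, 85), (296, 110, 198, 81), (300, 109, 214, 81), (304, 110, 196, 82), (308, 110, 205, 81), (312, 111, 193, 82), (316, 111, 187, 83), (320, 110, 203, 84), (324, 110, 201, 81), (328, 112, 194, 84), (332, 109, 211, 70), (336, 110, 185, 73)]
411 [(292, 110, 193, 74), (296, 111, 194, 75), (300, 109, 198, 72), (304, 109, 212, 71), (308, 110, 220, 72), (312, 110, 195, 72), (316, 108, 230, 71), (320, 108, 216, 72), (324, 110, 190, 75), (328, 111, 205, 71), (332, 111, 198, 71), (336, 109, 214, 74), (396, 110, 186, 104), (400, 111, 185, 98)]
```

Call:
move_arm --fingers '[0,0,0,0,0,0]' --travel '[[-1,0,0],[-2,0,0],[-3,0,0],[-4,0,0],[-4,0,0],[-4,0,0]]' --dr '[[0,0,0],[0,0,0],[0,0,0],[0,0,0],[0,0,0],[0,0,0]]'

```text
clock: 8.25
position: [496.2, 238.0, 202.7]
ee_rot: [0.088, 0.996, -0.001, -0.003]
contact_force: [-14.6, 8.0, 7.9]
gripper_width: 0.2
grasp_force: 7.4
```

Run:
```python
from h import *
plan([((*tray(-68,0),202),down(TY))])
im=arm.get_image("wrist"); cv2.imwrite("pics/w6.png",im[:,:,::-1])
m=arm.camera_model("wrist")
for th in (1.43,1.5,1.57):
  r=50*np.cos(th);print(th,[np.round(proj(m,[*tray(-55-r+d,y),5+50*np.sin(th)]),0).tolist() for y in(-50,50) for d in (-2,2)])
hsv=cv2.cvtColor(cv2.imread("pics/w6.png"),cv2.COLOR_BGR2HSV)
for y in (-50,50):
  c=int(proj(m,[*tray(-55,y),55])[0]); b=[(r,*hsv[r,c].tolist()) for r in range(290,390,3)]; print(c,b)
```

```text
[1.9, -0.5, 0.7] [-0.002, -0.005, 0.0] dist 2
1.43 [[141.0, 323.0], [142.0, 332.0], [415.0, 323.0], [414.0, 333.0]]
1.5 [[142.0, 332.0], [143.0, 341.0], [414.0, 332.0], [413.0, 341.0]]
1.57 [[143.0, 340.0], [144.0, 349.0], [413.0, 340.0], [412.0, 349.0]]
143 [(290, 113, 104, 66), (293, 113, 185, 84), (296, 111, 198, 81), (299, 111, 190, 82), (302, 111, 196, 82), (305, 110, 199, 82), (308, 111, 199, 82), (311, 109, 191, 84), (314, 110, 202, 82), (317, 110, 203, 83), (320, 110, 208, 81), (323, 110, 200, 83), (326, 110, 194, 83), (329, 110, 193, 82), (332, 110, 197, 83), (335, 109, 208, 71), (338, 109, 222, 69), (341, 90, 43, 24), (344, 120, 21, 24), (347, 114, 49, 26), (350, 105, 93, 22), (353, 143, 78, 13), (356, 90, 28, 27), (359, 75, 19, 27), (362, 105, 23, 22), (365, 120, 46, 22), (368, 90, 81, 22), (371, 130, 61, 25), (374, 114, 39, 33), (377, 120, 26, 39), (380, 109, 57, 36), (383, 100, 42, 36), (386, 108, 32, 40), (389, 90, 35, 36)]
412 [(290, 110, 206, 73), (293, 110, 189, 73), (296, 111, 186, 74), (299, 109, 193, 74), (302, 111, 194, 75), (305, 110, 193, 74), (308, 109, 213, 73), (311, 112, 203, 73), (314, 109, 200, 70), (317, 111, 205, 72), (320, 111, 195, 72), (323, 111, 240, 68), (326, 110, 204, 70), (329, 108, 214, 69), (332, 111, 184, 75), (335, 110, 237, 70), (338, 111, 211, 69), (341, 113, 54, 19), (344, 120, 11, 23), (347, 80, 90, 17), (350, 110, 45, 17), (353, 98, 146, 21), (356, 110, 73, 21), (359, 115, 73, 21), (362, 120, 46, 22), (365, 95, 96, 16), (368, 90, 46, 22), (371, 30, 21, 12), (374, 120, 64, 20), (377, 120, 34, 30), (380, 96, 46, 28), (383, 120, 18, 29), (386, 105, 20, 26), (389, 100, 51, 30)]
```

The near wall is against its stop (about 15 N). Now the left wall.

Call:
move_arm --fingers '[0,0,0,0,0,0,0,0,0,0]' --travel '[[20,0,0],[40,20,0],[50,60,0],[50,105,0],[30,140,0],[-10,150,0],[-45,150,0],[-66,147,5],[-66,147,15],[-66,147,15]]' --dr '[[0,0,0],[0,0,0],[0,0,0],[0,0,0],[0,0,0],[0,0,0],[0,0,0],[0,0,0],[0,0,0],[0,0,0]]'

```text
clock: 9.3
position: [588.9, 369.8, 185.4]
ee_rot: [0.088, 0.996, -0.001, -0.002]
contact_force: [-1.3, 0.3, -0.4]
gripper_width: 0.2
grasp_force: 0.0
```

Run:
```python
from h import *
s=arm.read_state(); print(s["position"],s["joints"])
plan([((*tray(0,85),202),down(TY))])
walls("t7")
```

```text
[588.88896578 369.76754617 185.35757294] [ 7.92443070e-01  7.00789516e-01 -3.34169880e-02 -9.28737824e-04
 -8.40810019e-01 -2.53938728e+00]
[2.1, -61.4, -16.4] [-0.003, -0.003, -0.001] dist 64
blue [126, 198, 70, 56, 919] [142.1 222.7]
blue [197, 208, 13, 46, 187] [203.5 230.9]
blue [159, 218, 13, 14, 141] [165.  224.6]
blue [184, 223, 14, 13, 141] [190.6 229. ]
L 1.2 [136.8 218.6]
L 1.43 [141.  219.2]
L 1.57 [143.9 219.7]
R 1.2 [209.9 230.7]
R 1.43 [205.1 229.8]
R 1.57 [202.1 229.3]
N 1.2 [166.9 255.7]
N 1.43 [167.6 250.9]
N 1.57 [168.1 247.9]
```

Call:
move_arm --fingers '[0,0,0,0,0,0,0,0,0,0]' --travel '[[2,-8,0],[2,-16,0],[2,-24,0],[2,-32,0],[2,-40,-4],[2,-47,-8],[2,-53,-12],[2,-57,-16],[2,-60,-16],[2,-61,-16]]' --dr '[[0,0,0],[0,0,0],[0,0,0],[0,0,0],[0,0,0],[0,0,0],[0,0,0],[0,0,0],[0,0,0],[0,0,0]]'

```text
clock: 10.35
position: [576.7, 310.3, 203.5]
ee_rot: [0.088, 0.996, -0.0, -0.0]
contact_force: [-0.4, 0.6, 0.0]
gripper_width: -0.3
grasp_force: 0.2
```

Call:
move_arm --fingers '[0,0,0,0,0,0]' --travel '[[0,-1,0],[0,-2,0],[0,-3,0],[0,-4,0],[0,-4,0],[0,-4,0]]' --dr '[[0,0,0],[0,0,0],[0,0,0],[0,0,0],[0,0,0],[0,0,0]]'

```text
clock: 10.95
position: [576.1, 308.8, 203.5]
ee_rot: [0.087, 0.996, 0.002, 0.001]
contact_force: [0.1, 6.4, -2.3]
gripper_width: 0.2
grasp_force: 3.2
```

Run:
```python
from h import *
plan([((*tray(0,85),202),down(TY))])
```

```text
[0.3, 0.9, 1.5] [0.004, 0.002, 0.001] dist 2
```

The left wall met its stop. I'll back off, clear the view, and head for the rack.

Call:
move_arm --fingers '[0,0,0,0,0,0]' --travel '[[0,15,0],[0,25,-20],[0,25,-65],[0,20,-115],[0,0,-160],[0,-40,-180]]' --dr '[[0,0,0],[0,0,0],[0,0,0],[0,0,0],[0,0,0],[0,0,0]]'

```text
clock: 11.55
position: [569.9, 269.3, 388.7]
ee_rot: [0.086, 0.996, 0.002, 0.004]
contact_force: [0.7, 0.3, 0.1]
gripper_width: -0.1
grasp_force: 0.0
```

```bash
cat >> h.py <<'E'
RY=0.1533
RX=np.array([np.cos(RY),np.sin(RY),0]); RYv=np.array([-np.sin(RY),np.cos(RY),0])
U=-0.5*RX+np.cos(np.pi/6)*np.array([0,0,1])
RT=np.column_stack([np.cross(RYv,-U),RYv,-U])
TOP={'a':np.array([519.4,-172.8,108]),'b':np.array([531.6,-251.8,108])}
E
python3 - <<'E'
from h import *
s=arm.read_state(); print(s["position"])
plan([((520,60,400),RT),(TOP['a']+U*231,RT)])
E
```

```text
[569.85297673 269.2817418  388.74676198]
[13.3, -214.7, -12.3] [-0.082, -0.512, -0.318] dist 215
[84.2, -481.4, 78.0] [-0.082, -0.512, -0.318] dist 495
```

Call:
move_arm --fingers '[56,56,56,56,56,56,56,56,56,56]' --travel '[[3,-48,-8],[5,-96,-15],[8,-144,-15],[12,-192,-13],[20,-240,-8],[30,-288,5],[43,-336,22],[57,-384,40],[70,-433,58],[84,-481,78]]' --dr '[[-0.01,-0.05,-0.03],[-0.02,-0.1,-0.06],[-0.02,-0.15,-0.1],[-0.03,-0.2,-0.13],[-0.04,-0.26,-0.16],[-0.05,-0.31,-0.19],[-0.06,-0.36,-0.22],[-0.066,-0.41,-0.25],[-0.074,-0.46,-0.286],[-0.082,-0.512,-0.318]]'

```text
clock: 12.55
position: [417.6, -159.6, 319.3]
ee_rot: [-0.066, 0.968, 0.019, 0.242]
contact_force: [0.1, -0.3, 0.2]
gripper_width: 56.1
grasp_force: 0.0
```

Call:
move_arm --fingers '[56,56]' --travel '[[0,0,0],[0,0,0]]' --dr '[[0,0,0],[0,0,0]]'

```text
clock: 12.75
position: [419.6, -159.0, 320.4]
ee_rot: [-0.065, 0.968, 0.019, 0.242]
contact_force: [0.1, -0.3, 0.3]
gripper_width: 55.8
grasp_force: 0.0
```

Run:
```python
from h import *
plan([(TOP['a']+U*231,RT)])
m=arm.camera_model("wrist"); im=arm.get_image("wrist")[:,:,::-1].copy()
for k in 'ab':
    print(k,proj(m,TOP[k]).round(0))
    cv2.circle(im,tuple(int(v) for v in proj(m,TOP[k])),3,(0,0,255),-1)
cv2.imwrite("pics/w8.png",im)
walls("t8")
```

```text
[22.0, -29.3, 2.0] [-0.004, -0.033, -0.018] dist 37
a [228. 210.]
b [ 89. 212.]
blue [140, 198, 70, 56, 568] [168.7 228.2]
blue [159, 218, 13, 14, 141] [164.9 224.7]
blue [184, 223, 14, 13, 139] [190.7 228.9]
L 1.2 [136.8 218.6]
L 1.43 [141.  219.2]
L 1.57 [143.9 219.7]
R 1.2 [209.9 230.7]
R 1.43 [205.1 229.8]
R 1.57 [202.1 229.3]
N 1.2 [166.9 255.7]
N 1.43 [167.6 250.9]
N 1.57 [168.1 247.9]
```

View pics/w8.png

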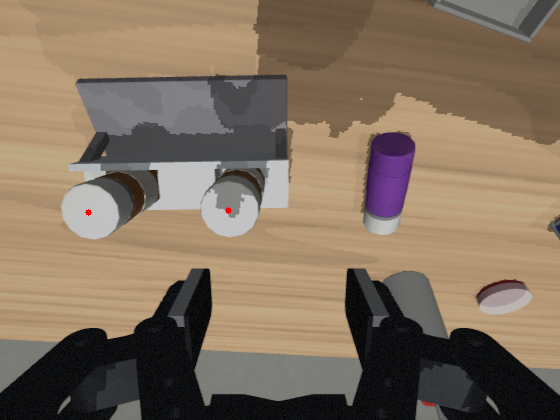

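The caps sit at (230,206) and (93,209) against predicted (228,210) and (89,212), so the estimates hold to about 2 mm. I'll nudge them, align, and go in along the jar axis.

```bash
sed -i "s/^TOP=.*/TOP={'a':np.array([518.4,-171.8,108.5]),'b':np.array([530.6,-250.4,108.5])}/" h.py
python3 - <<'E'
from h import *
plan([(TOP['a']+U*231,RT),(TOP['a']+U*131,RT)])
m=arm.camera_model("top")
for th in (1.43,1.57):
  r=50*np.cos(th); print("L",[proj(m,[*tray(x,69+r+2),5+50*np.sin(th)]).round(1).tolist() for x in(-54,54)],"N",[proj(m,[*tray(-55-r-2,y),5+50*np.sin(th)]).round(1).tolist() for y in(-64,64)])
im=cv2.imread("pics/t8.png");H,S,V=cv2.split(cv2.cvtColor(im,cv2.COLOR_BGR2HSV)); b=(H>100)&(H<122)&(S>130); b[:100]=0
for r in (205,215,225,235): print(r,np.flatnonzero(b[r]))
for c in (160,170,180,190): print(c,np.flatnonzero(b[:,c]))
E
```

```text
[23.1, -29.1, 1.1] [-0.003, -0.032, -0.016] dist 37
[19.9, -28.9, 101.0] [-0.003, -0.032, -0.016] dist 107
L [[135.2, 242.0], [145.1, 196.7]] N [[194.7, 256.3], [140.2, 247.2]]
L [[138.1, 242.4], [148.0, 197.1]] N [[195.2, 253.2], [140.8, 244.2]]
205 [147 148 149 150 151 152 153]
215 [145 146 147 148 149 150 151 205 206 207 208]
225 [143 144 145 146 147 148 149 159 160 161 162 163 164 165 166 167 168 169
 170 171 186 187 188 189 190 191 192 193 194 195 196 203 204 205 206]
235 [141 142 143 144 145 146 147 188 189 190 191 192 201 202 203 204]
160 [221 222 223 224 225 226 227 228 229 246 247]
170 [220 221 222 223 224 225 226 227 228 248]
180 [250]
190 [223 224 225 226 227 228 229 230 231 232 233 234 235 251 252]
```

All three walls check out as upright in the top view.

Call:
move_arm --fingers '[52,52,52,52,52,52,52,52,52,52]' --travel '[[12,-15,1],[23,-29,1],[23,-29,1],[22.5,-29,20],[22,-29,40],[21,-29,55],[20.5,-29,70],[20,-29,85],[20,-29,95],[20,-29,101]]' --dr '[[0,-0.015,-0.008],[-0.003,-0.032,-0.016],[-0.003,-0.032,-0.016],[-0.003,-0.032,-0.016],[-0.003,-0.032,-0.016],[-0.003,-0.032,-0.016],[-0.003,-0.032,-0.016],[-0.003,-0.032,-0.016],[-0.003,-0.032,-0.016],[-0.003,-0.032,-0.016]]'

```text
clock: 13.85
position: [453.8, -181.5, 221.0]
ee_rot: [-0.074, 0.963, 0.02, 0.257]
contact_force: [-0.5, 0.0, -0.4]
gripper_width: 52.1
grasp_force: 0.0
```

Call:
move_arm --fingers '[20,20,20,20,20,20]' --travel '[[0,0,0],[0,0,0],[0,0,0],[0,0,0],[0,0,0],[0,0,0]]' --dr '[[0,0,0],[0,0,0],[0,0,0],[0,0,0],[0,0,0],[0,0,0]]'

```text
clock: 14.45
position: [452.9, -182.5, 221.8]
ee_rot: [-0.074, 0.963, 0.02, 0.258]
contact_force: [-0.4, -0.5, -0.6]
gripper_width: 32.5
grasp_force: 59.5
```

Run:
```python
from h import *
s=arm.read_state(); print(s["gripper_width"],s["grasp_force"],s["contact_force"],s["wrist_torque"])
plan([(TOP['a']+U*131,RT)])
```

```text
32.456910600382756 59.49791193008423 [-0.355442   -0.50590317 -0.62509273] [-0.12445717  1.02787713  0.0187391 ]
[-0.8, 0.6, 0.3] [-0.0, 0.0, -0.001] dist 1
```

Call:
move_arm --fingers '[20,20,20,20,20,20,20,20,20,20]' --travel '[[0,0,-3],[0,0,-8],[0,0,-16],[0,0,-26],[0,0,-38],[0,0,-52],[0,0,-68],[0,0,-85],[0,0,-100],[0,0,-100]]' --dr '[[0,0,0],[0,0,0],[0,0,0],[0,0,0],[0,0,0],[0,0,0],[0,0,0],[0,0,0],[0,0,0],[0,0,0]]'

```text
clock: 15.45
position: [402.5, -190.2, 310.4]
ee_rot: [-0.074, 0.963, 0.019, 0.26]
contact_force: [1.2, 0.1, -1.1]
gripper_width: 32.9
grasp_force: 59.7
```

Run:
```python
from h import *
s=arm.read_state(); print(s["position"],s["gripper_width"],s["contact_force"],s["wrist_torque"],s["joints"])
P=down(TY+np.pi/2)
x,y=tray(0,32)
plan([((440,-100,370),P),((430,0,390),P),((x,y,390),P),((x,y,235),P)])
```

```text
[ 402.45655392 -190.17449177  310.35368658] 32.948815057737285 [ 1.24826773  0.13391657 -1.09478138] [-0.20805979  1.09766027 -0.07907094] [-0.14136629  0.11941891 -0.54279182 -0.35949227 -0.42454187 -0.98428743]
[-74.0, 83.3, -26.1] [-0.328, 0.456, -1.212] dist 114
[-88.7, 183.7, -40.8] [-0.328, 0.456, -1.212] dist 208
[-239.5, 417.4, 46.7] [-0.328, 0.456, -1.212] dist 484
[-161.6, 417.6, 180.7] [-0.328, 0.456, -1.212] dist 483
```

Call:
move_arm --fingers '[20,20,20,20,20,20,20,20,20,20]' --travel '[[-20,15,-10],[-40,35,-20],[-58,60,-26],[-72,90,-32],[-80,120,-37],[-86,150,-40],[-92,185,-40],[-110,215,-28],[-130,245,-17],[-149,277,-6]]' --dr '[[-0.033,0.046,-0.12],[-0.066,0.091,-0.24],[-0.1,0.137,-0.36],[-0.13,0.182,-0.485],[-0.164,0.228,-0.606],[-0.197,0.274,-0.727],[-0.23,0.32,-0.85],[-0.262,0.365,-0.97],[-0.295,0.41,-1.09],[-0.328,0.456,-1.212]]'

```text
clock: 16.45
position: [486.2, 104.2, 387.9]
ee_rot: [-0.644, 0.765, 0.002, -0.002]
contact_force: [1.0, -0.4, -1.3]
gripper_width: 32.8
grasp_force: 60.0
```

Call:
move_arm --fingers '[20,20,20]' --travel '[[0,0,0],[0,0,0],[0,0,0]]' --dr '[[0,0,0],[0,0,0],[0,0,0]]'

```text
clock: 16.75
position: [485.5, 102.2, 387.5]
ee_rot: [-0.642, 0.767, 0.002, -0.002]
contact_force: [-0.1, 0.7, -1.6]
gripper_width: 32.7
grasp_force: 60.0
```

Run:
```python
from h import *
s=arm.read_state(); print(s["position"],s["gripper_width"],s["contact_force"],s["joints"])
P=down(TY+np.pi/2)
x,y=tray(0,32)
plan([((x,y,390),P),((x,y,235),P)])
```

```text
[485.4957193  102.20710249 387.49574482] 32.66857032586511 [-0.12163261  0.69212879 -1.63570955] [ 0.53455553  0.18048137 -0.32434901 -0.00373907 -1.06965789 -0.70933262]
[-167.2, -52.7, -2.8] [0.005, 0.0, -0.001] dist 175
[-167.2, -53.5, 152.2] [0.005, 0.0, -0.001] dist 232
```

Call:
move_arm --fingers '[20,20,20,20,20,20,20,20,20,20]' --travel '[[-25,-8,0],[-60,-19,0],[-95,-30,0],[-130,-41,-2],[-155,-49,-3],[-167,-53,10],[-167,-53,35],[-167,-53,60],[-167,-53,80],[-167,-53,80]]' --dr '[[0.005,0,0],[0.005,0,0],[0.005,0,0],[0.005,0,0],[0.005,0,0],[0.005,0,0],[0.005,0,0],[0.005,0,0],[0.005,0,0],[0.005,0,0]]'

```text
clock: 17.75
position: [565.6, 256.0, 303.8]
ee_rot: [-0.642, 0.767, 0.0, -0.004]
contact_force: [-0.3, -0.3, -1.7]
gripper_width: 32.9
grasp_force: 60.0
```

Run:
```python
from h import *
P=down(TY+np.pi/2)
x,y=tray(0,32)
plan([((x,y,235),P)])
s=arm.read_state();p=np.array(s["position"])
for n in("scene","wrist"):
    m=arm.camera_model(n); im=arm.get_image(n)[:,:,::-1].copy()
    q=[proj(m,p-[0,0,k]) for k in (131,221)]; print(n,q)
    if n=="scene":
        c=[int(v) for v in q[1]]; x0,y0=max(c[0]-50,0),max(c[1]-75,0)
        A=cv2.resize(im[y0:y0+100,x0:x0+100],(400,400),interpolation=2)
        for k in q: cv2.circle(A,(int((k[0]-x0)*4),int((k[1]-y0)*4)),3,(0,0,255),-1)
    else:
        B=cv2.resize(im[:, 80:500],(400,400))
cv2.imwrite("pics/c9.png",np.hstack([A,B]))
```

```text
[-2.1, -1.2, 68.7] [0.006, -0.005, -0.002] dist 69
scene [array([396.51634057, 159.71459927]), array([389.881133  , 194.83055345])]
wrist [array([279.135152  , 341.10698768]), array([278.37320686, 239.81866592])]
```

View pics/c9.png

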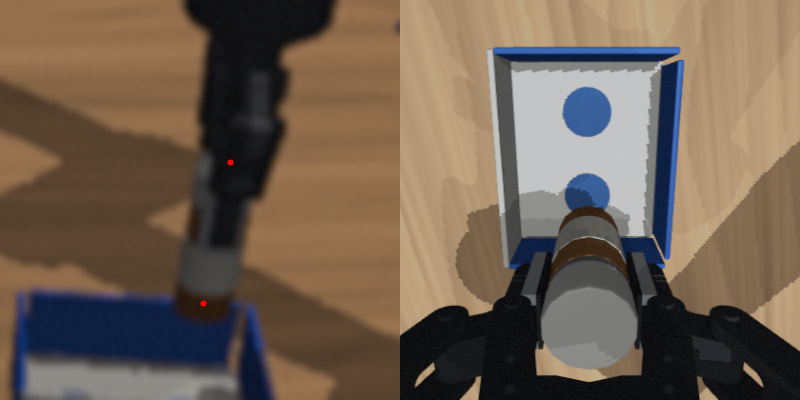

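The jar hangs straight along the tool axis, with its foot at crop (203,303–318) as predicted. In the wrist view it lines up with the mark in column. Lowering.

Call:
move_arm --fingers '[20,20,20,20,20,20,20,20,20,20]' --travel '[[-2,-1,10],[-2,-1,22],[-2,-1,34],[-2,-1,46],[-2,-1,56],[-2,-1,64],[-2,-1,68],[-2,-1,70],[-2,-1,70],[-2,-1,70]]' --dr '[[0.005,-0.005,0],[0.005,-0.005,0],[0.005,-0.005,0],[0.005,-0.005,0],[0.005,-0.005,0],[0.005,-0.005,0],[0.005,-0.005,0],[0.005,-0.005,0],[0.005,-0.005,0],[0.005,-0.005,0]]'

```text
clock: 18.85
position: [568.6, 260.1, 238.3]
ee_rot: [-0.643, 0.766, -0.001, 0.005]
contact_force: [-0.0, 0.3, -0.6]
gripper_width: 33.0
grasp_force: 60.0
```

Call:
move_arm --fingers '[20,20,20,20,20,20,20,20]' --travel '[[0,0,1],[0,0,2],[0,0,3],[0,0,4],[0,0,5],[0,0,6],[0,0,6],[0,0,6]]' --dr '[[0,0,0],[0,0,0],[0,0,0],[0,0,0],[0,0,0],[0,0,0],[0,0,0],[0,0,0]]'

```text
clock: 19.65
position: [568.5, 260.0, 231.8]
ee_rot: [-0.642, 0.766, -0.001, 0.004]
contact_force: [-0.9, -0.4, -0.8]
gripper_width: 32.8
grasp_force: 60.0
```

Run:
```python
from h import *
P=down(TY+np.pi/2)
x,y=tray(0,32)
plan([((x,y,227),P)])
s=arm.read_state(); print(s["contact_force"],s["wrist_torque"])
```

```text
[2.7, 1.3, 4.8] [-0.006, 0.005, 0.0] dist 6
[-0.86556551 -0.44011803 -0.81580416] [ 0.03502275 -0.01145846  0.0007816 ]
```

Call:
move_arm --fingers '[20,20,20,20,20,20,20]' --travel '[[1.5,1,0],[2.5,1,1],[2.5,1,2],[2.5,1,3],[2.5,1,4],[2.5,1,4],[2.5,1,4]]' --dr '[[-0.005,0.005,0],[-0.005,0.005,0],[-0.005,0.005,0],[-0.005,0.005,0],[-0.005,0.005,0],[-0.005,0.005,0],[-0.005,0.005,0]]'

```text
clock: 20.35
position: [567.1, 257.8, 228.2]
ee_rot: [-0.643, 0.766, -0.0, 0.001]
contact_force: [-1.8, -0.6, 2.0]
gripper_width: 32.7
grasp_force: 60.4
```

Run:
```python
from h import *
P=down(TY+np.pi/2)
x,y=tray(0,32)
plan([((x,y,227),P)])
s=arm.read_state(); print(s["contact_force"],s["wrist_torque"])
```

```text
[0.3, 0.3, 1.2] [-0.001, 0.001, 0.0] dist 1
[-1.77024979 -0.58388718  2.02490418] [-0.07089591  0.46149267 -0.00598333]
```

Call:
move_arm --fingers '[20,20,20]' --travel '[[0,0,0.7],[0,0,0.7],[0,0,0.7]]' --dr '[[0,0,0],[0,0,0],[0,0,0]]'

```text
clock: 20.65
position: [567.1, 257.8, 228.2]
ee_rot: [-0.643, 0.766, -0.0, 0.001]
contact_force: [-2.7, -0.2, 5.7]
gripper_width: 32.9
grasp_force: 60.8
```

Call:
move_arm --fingers '[36,38,42,50,50,50]' --travel '[[0,0,0],[0,0,0],[0,0,0],[0,0,0],[0,0,0],[0,0,0]]' --dr '[[0,0,0],[0,0,0],[0,0,0],[0,0,0],[0,0,0],[0,0,0]]'

```text
clock: 21.25
position: [567.1, 257.7, 227.0]
ee_rot: [-0.642, 0.766, -0.0, 0.0]
contact_force: [-0.8, 0.3, 0.4]
gripper_width: 49.7
grasp_force: 0.0
```

Call:
move_arm --fingers '[50,50,50,50,50,50,50,50,50,50]' --travel '[[0,0,-5],[0,0,-15],[0,0,-30],[0,0,-50],[0,0,-75],[0,0,-105],[0,0,-140],[0,0,-170],[0,0,-185],[0,0,-185]]' --dr '[[0,0,0],[0,0,0],[0,0,0],[0,0,0],[0,0,0],[0,0,0],[0,0,0],[0,0,0],[0,0,0],[0,0,0]]'

```text
clock: 22.25
position: [567.1, 257.6, 416.4]
ee_rot: [-0.643, 0.766, -0.001, 0.004]
contact_force: [0.6, -0.7, 0.7]
gripper_width: 50.2
grasp_force: 0.0
```

Run:
```python
from h import *
plan([((480,60,390),RT),((430,-100,380),RT),(TOP['b']+U*211,RT)])
im=arm.get_image("wrist")[:,:,::-1].copy(); m=arm.camera_model("wrist")
x,y=tray(0,32); q=proj(m,[x,y,96]); f=proj(m,[x,y,6]);print(q,f)
for k in(q,f): cv2.circle(im,tuple(int(v) for v in k),3,(0,0,255),-1)
t=arm.get_image("top")[:,:,::-1]; cv2.imwrite("pics/c10.png",np.hstack([cv2.resize(im,(480,360)),cv2.resize(t[185:275,120:220],(320,360),interpolation=2)[:,:320]]))
```

```text
[209.9, 51.5, 24.8] [0.323, -0.445, 1.213] dist 218
[376.2, 72.9, 33.7] [0.323, -0.445, 1.213] dist 385
[541.3, 48.1, 121.7] [0.323, -0.445, 1.213] dist 557
[279.1782454  195.23820165] [279.21921323 172.80787495]
```

View pics/c10.png

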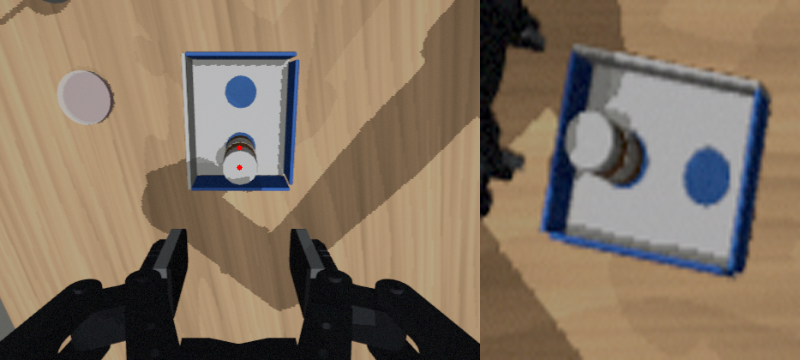

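Jar a stands upright on the left mark: its cap is at (240,167) against (239,167) predicted, and the walls are up. Now jar b.

Call:
move_arm --fingers '[52,52,52,52,52,52,52,52,52,52]' --travel '[[35,8,2],[75,18,6],[115,28,12],[155,40,18],[195,48,23],[232,54,26],[270,60,28],[306,64,30],[342,69,32],[376,73,34]]' --dr '[[0.032,-0.044,0.12],[0.065,-0.09,0.243],[0.097,-0.134,0.364],[0.13,-0.178,0.485],[0.16,-0.22,0.607],[0.194,-0.267,0.728],[0.226,-0.31,0.85],[0.258,-0.356,0.97],[0.29,-0.4,1.09],[0.323,-0.445,1.213]]'

```text
clock: 23.35
position: [428.0, -101.2, 376.4]
ee_rot: [-0.071, 0.964, 0.018, 0.254]
contact_force: [0.2, -0.5, 0.2]
gripper_width: 51.9
grasp_force: 0.0
```

Call:
move_arm --fingers '[52,52,52]' --travel '[[0,0,0],[0,0,0],[0,0,0]]' --dr '[[0,0,0],[0,0,0],[0,0,0]]'

```text
clock: 23.65
position: [429.7, -99.5, 377.4]
ee_rot: [-0.075, 0.964, 0.018, 0.254]
contact_force: [0.6, 0.7, 0.4]
gripper_width: 51.8
grasp_force: 0.0
```

Run:
```python
from h import *
s=arm.read_state(); print(s["position"],s["joints"])
plan([(TOP['b']+U*211,RT)])
```

```text
[429.67380988 -99.48608589 377.35391337] [ 0.1424778   0.0053667  -0.59777654 -0.00566208 -0.451949   -1.55446887]
[67.8, -164.3, 61.2] [-0.003, -0.008, 0.002] dist 188
```

Call:
move_arm --fingers '[52,52,52,52,52,52,52]' --travel '[[14,-33,12],[28,-66,24],[42,-100,36],[55,-132,49],[68,-164,61],[68,-164,61],[68,-164,61]]' --dr '[[-0.003,-0.008,0.002],[-0.003,-0.008,0.002],[-0.003,-0.008,0.002],[-0.003,-0.008,0.002],[-0.003,-0.008,0.002],[-0.003,-0.008,0.002],[-0.003,-0.008,0.002]]'

```text
clock: 24.35
position: [426.3, -266.6, 290.8]
ee_rot: [-0.073, 0.963, 0.02, 0.258]
contact_force: [-0.6, -0.7, -0.1]
gripper_width: 51.8
grasp_force: 0.0
```

Run:
```python
from h import *
plan([(TOP['b']+U*131,RT)])
m=arm.camera_model("wrist"); im=arm.get_image("wrist")[:,:,::-1].copy()
q=proj(m,TOP['b']); r=np.linalg.norm(proj(m,TOP['b']+17*RYv)-q); print(q,r,arm.read_state()["joint_vel"].round(3) if hasattr(arm.read_state()["joint_vel"],"round") else "")
H,S,V=cv2.split(cv2.cvtColor(im,cv2.COLOR_BGR2HSV)); w=((S<45)&(V>70)).astype(np.uint8)*255
x0,y0=int(q[0]-1.6*r),int(q[1]-1.6*r); sub=cv2.GaussianBlur(cv2.cvtColor(im,cv2.COLOR_BGR2GRAY),(5,5),0)[y0:y0+int(3.2*r),x0:x0+int(3.2*r)]
c=cv2.HoughCircles(sub,cv2.HOUGH_GRADIENT,1,100,param1=80,param2=12,minRadius=int(.85*r),maxRadius=int(1.15*r)); print(c[0][:2]+[x0,y0,0] if c is not None else None)
```

```text
[-0.3, 0.1, 79.7] [0.001, -0.0, -0.002] dist 80
[278.2588265 249.301909 ] 32.43319593730011 [ 0.02  -0.026 -0.007 -0.     0.001  0.003]
[[275.5        242.5         33.79999924]]
```

Call:
move_arm --fingers '[52,52,52,52,52,52,52,52,52]' --travel '[[1,0,12],[1,0,26],[1,0,40],[1,0,54],[1,0,66],[1,0,75],[1,0,80],[1,0,80],[1,0,80]]' --dr '[[0,0,0],[0,0,0],[0,0,0],[0,0,0],[0,0,0],[0,0,0],[0,0,0],[0,0,0],[0,0,0]]'

```text
clock: 25.3
position: [464.6, -260.8, 222.2]
ee_rot: [-0.073, 0.963, 0.02, 0.259]
contact_force: [0.2, 0.8, 0.4]
gripper_width: 52.0
grasp_force: 0.0
```

Call:
move_arm --fingers '[20,20,20,20,20,20]' --travel '[[0,0,0],[0,0,0],[0,0,0],[0,0,0],[0,0,0],[0,0,0]]' --dr '[[0,0,0],[0,0,0],[0,0,0],[0,0,0],[0,0,0],[0,0,0]]'

```text
clock: 25.9
position: [464.5, -260.8, 222.7]
ee_rot: [-0.074, 0.963, 0.02, 0.259]
contact_force: [-3.8, -1.1, 5.7]
gripper_width: 33.2
grasp_force: 59.3
```

Run:
```python
from h import *
plan([(TOP['b']+U*131,RT)])
```

```text
[-0.8, 0.2, 1.4] [-0.001, 0.002, -0.001] dist 2
```

Call:
move_arm --fingers '[20,20,20,20,20,20,20,20,20,20]' --travel '[[0,0,-3],[0,0,-8],[0,0,-16],[0,0,-26],[0,0,-38],[0,0,-52],[0,0,-68],[0,0,-85],[0,0,-100],[0,0,-100]]' --dr '[[0,0,0],[0,0,0],[0,0,0],[0,0,0],[0,0,0],[0,0,0],[0,0,0],[0,0,0],[0,0,0],[0,0,0]]'

```text
clock: 26.9
position: [414.1, -268.5, 311.0]
ee_rot: [-0.074, 0.963, 0.019, 0.26]
contact_force: [1.2, 0.2, -0.6]
gripper_width: 32.7
grasp_force: 59.6
```

Run:
```python
from h import *
s=arm.read_state(); print(s["position"],s["gripper_width"],s["contact_force"],s["joints"])
P=down(TY+np.pi/2)
plan([((440,-140,380),P),((440,0,395),P),((490,90,395),P)])
```

```text
[ 414.14370247 -268.52294172  311.02048308] 32.6998558078861 [ 1.2360049   0.21591389 -0.57636459] [-0.34463534  0.20584181 -0.38539207 -0.47008414 -0.55467464 -0.72455554]
[-73.8, 123.0, -37.1] [-0.33, 0.457, -1.212] dist 148
[-99.8, 261.3, -39.6] [-0.33, 0.457, -1.212] dist 283
[-154.3, 342.7, -8.0] [-0.33, 0.457, -1.212] dist 376
```

Call:
move_arm --fingers '[20,20,20,20,20,20,20,20,20,20]' --travel '[[-20,25,-14],[-42,58,-26],[-60,92,-34],[-74,128,-37],[-82,165,-38],[-90,202,-39],[-97,240,-39],[-108,276,-34],[-130,310,-22],[-154,343,-8]]' --dr '[[-0.033,0.046,-0.12],[-0.066,0.091,-0.24],[-0.1,0.137,-0.36],[-0.13,0.182,-0.485],[-0.165,0.228,-0.606],[-0.198,0.274,-0.727],[-0.23,0.32,-0.85],[-0.264,0.365,-0.97],[-0.297,0.41,-1.09],[-0.33,0.457,-1.212]]'

```text
clock: 27.9
position: [490.6, 92.0, 393.0]
ee_rot: [-0.645, 0.764, 0.002, -0.002]
contact_force: [1.2, -0.4, -0.3]
gripper_width: 32.8
grasp_force: 60.0
```

Call:
move_arm --fingers '[20,20,20,20]' --travel '[[0,0,0],[0,0,0],[0,0,0],[0,0,0]]' --dr '[[0,0,0],[0,0,0],[0,0,0],[0,0,0]]'

```text
clock: 28.3
position: [490.2, 89.3, 392.8]
ee_rot: [-0.642, 0.767, 0.002, -0.001]
contact_force: [0.1, 0.0, -0.0]
gripper_width: 32.9
grasp_force: 60.0
```

Run:
```python
from h import *
P=down(TY+np.pi/2)
x,y=tray(0,-32)
s=arm.read_state(); print(s["position"],s["joint_vel"],s["gripper_width"])
plan([((x,y,395),P),((x,y,240),P)])
```

```text
[490.24888251  89.33737777 392.8005724 ] [-2.82636861e-03 -5.85043698e-03  4.92952082e-03  8.10080575e-05
  1.33293906e-04  2.03313717e-03] 32.92729463983085
[-115.1, -45.8, -2.3] [0.005, 0.001, -0.001] dist 124
[-114.9, -46.5, 152.7] [0.005, 0.001, -0.001] dist 197
```

Call:
move_arm --fingers '[20,20,20,20,20,20,20,20,20,20]' --travel '[[-25,-10,-2],[-60,-24,-2],[-95,-38,-2],[-115,-46,-2],[-115,-46,15],[-115,-46,45],[-115,-46,80],[-115,-46,110],[-115,-46,135],[-115,-46,145]]' --dr '[[0.005,0,0],[0.005,0,0],[0.005,0,0],[0.005,0,0],[0.005,0,0],[0.005,0,0],[0.005,0,0],[0.005,0,0],[0.005,0,0],[0.005,0,0]]'

```text
clock: 29.3
position: [554.7, 194.3, 245.4]
ee_rot: [-0.642, 0.767, 0.001, -0.002]
contact_force: [-0.1, -0.3, -1.5]
gripper_width: 32.8
grasp_force: 60.0
```

Call:
move_arm --fingers '[20,20,20,20]' --travel '[[0,0,3],[0,0,6],[0,0,6],[0,0,6]]' --dr '[[0,0,0],[0,0,0],[0,0,0],[0,0,0]]'

```text
clock: 29.7
position: [555.9, 195.9, 242.9]
ee_rot: [-0.642, 0.766, -0.0, 0.002]
contact_force: [0.4, -0.6, -1.3]
gripper_width: 33.1
grasp_force: 60.0
```

Run:
```python
from h import *
P=down(TY+np.pi/2)
x,y=tray(0,-32)
s=arm.read_state(); print(s["position"],s["contact_force"])
plan([((x,y,228),P)])
```

```text
[555.88225475 195.94127969 242.9379439 ] [ 0.39420374 -0.62239926 -1.30963355]
[1.5, 0.1, 14.9] [-0.002, 0.003, 0.0] dist 15
```

Call:
move_arm --fingers '[20,20,20,20,20,20,20,20]' --travel '[[1,0,3],[1,0,6],[1,0,8],[1,0,9],[1,0,10],[1,0,11],[1,0,11],[1,0,11]]' --dr '[[-0.002,0.003,0],[-0.002,0.003,0],[-0.002,0.003,0],[-0.002,0.003,0],[-0.002,0.003,0],[-0.002,0.003,0],[-0.002,0.003,0],[-0.002,0.003,0]]'

```text
clock: 30.5
position: [555.4, 194.9, 230.7]
ee_rot: [-0.642, 0.766, -0.0, -0.001]
contact_force: [0.2, 0.6, -0.8]
gripper_width: 32.9
grasp_force: 60.0
```

Call:
move_arm --fingers '[20,20,20,20,20]' --travel '[[0,0,0.7],[0,0,1.4],[0,0,2],[0,0,2],[0,0,2]]' --dr '[[0,0,0],[0,0,0],[0,0,0],[0,0,0],[0,0,0]]'

```text
clock: 31.0
position: [555.5, 195.0, 229.6]
ee_rot: [-0.643, 0.766, -0.0, -0.001]
contact_force: [-1.1, 0.6, 5.4]
gripper_width: 32.9
grasp_force: 60.6
```

Floor contact (about 6 N), and the position matches the mark. Releasing and lifting off.

Call:
move_arm --fingers '[36,38,42,50,50,50]' --travel '[[0,0,0],[0,0,0],[0,0,0],[0,0,0],[0,0,0],[0,0,0]]' --dr '[[0,0,0],[0,0,0],[0,0,0],[0,0,0],[0,0,0],[0,0,0]]'

```text
clock: 31.6
position: [555.4, 194.8, 228.6]
ee_rot: [-0.642, 0.766, -0.0, -0.001]
contact_force: [-0.5, 0.6, 0.1]
gripper_width: 50.4
grasp_force: 0.0
```

Call:
move_arm --fingers '[50,50,50,50,50,50,50,50,50,50]' --travel '[[0,0,-5],[0,0,-15],[0,0,-30],[0,0,-50],[0,0,-75],[0,0,-105],[0,0,-140],[0,0,-170],[0,0,-185],[0,0,-185]]' --dr '[[0,0,0],[0,0,0],[0,0,0],[0,0,0],[0,0,0],[0,0,0],[0,0,0],[0,0,0],[0,0,0],[0,0,0]]'

```text
clock: 32.6
position: [555.8, 195.1, 417.8]
ee_rot: [-0.643, 0.766, -0.001, 0.003]
contact_force: [-1.0, -0.8, -0.3]
gripper_width: 50.2
grasp_force: 0.0
```

Run:
```python
from h import *
im=arm.get_image("wrist")[:,:,::-1].copy(); m=arm.camera_model("wrist")
for yy in (32,-32):
    for z in (6,96):
        k=proj(m,[*tray(0,yy),z]); print(yy,z,k.round(0)); cv2.circle(im,tuple(int(v) for v in k),2,(0,0,255),-1)
t=arm.get_image("top")[:,:,::-1]; cv2.imwrite("pics/c11.png",np.hstack([cv2.resize(im,(480,360)),cv2.resize(t[185:275,130:220],(320,360),interpolation=2)]))
```

```text
32 6 [278. 231.]
32 96 [278. 268.]
-32 6 [278. 173.]
-32 96 [278. 195.]
```

View pics/c11.png

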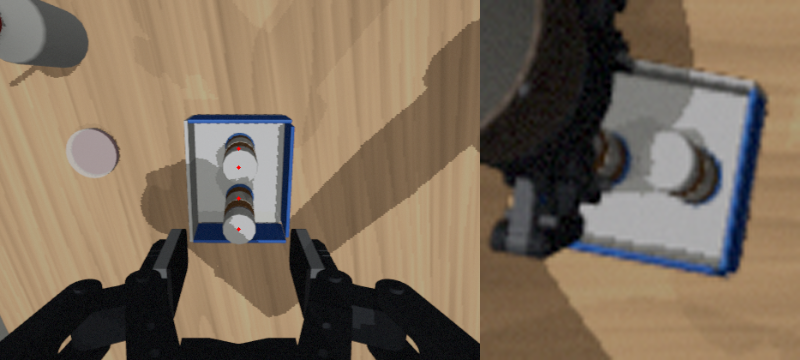

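Both jars stand upright. Their caps, at (239,167) and (238,230), fall on the predicted centres, all the walls are up, and the arm is clear. Handing in.

```bash
python3 -c "
from bench import arm
print(arm.job_done())"
```

```text
the job is handed in; nothing more can be done
None
```

The job is handed in (no verdict was returned): in the last images all three walls stood upright, a jar stood upright on each blue mark, and the arm was clear; the wash bottle, weighing boat and dish were never approached, though I did not re-measure them.

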